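Clamp a flanged hub in the bench lever chuck

TASK

Swing the lever of the bench chuck to open its three jaws, and set the flanged hub down gently, not dropped, upright with its flange on the middle of the chuck's face between the open jaws, letting go only once it rests there. Then swing the lever back the other way until all three jaws grip the flange firmly, so that the hub stays clamped in the centre. Leave the spool and the other loose things on the bench where they are.

Things in the scene. Friction and masses are not known exactly. Their poses are not given: they have to be found in the camera images.
- chuck: Self-centring lever chuck bolted to the bench, axis upright: square grey base plate 170 x 170 x 18 mm, dark body, a steel sleeve (152 mm across, 22 to 48 mm above the bench) that turns and carries one lever, and a round steel face on top. Fixed. Origin: on its axis at bench height, z up; x at right angles to a side of the base plate.
- face: Flat round steel face of the chuck, 140 mm across, its top 60 mm above the bench; does not turn. Origin: centre of its top surface, on the chuck's axis, z up. The hub stands on it.
- jaw0: First of three equal dark steel jaws on the face, 120 degrees apart, each 30 mm long radially, 20 mm wide, 24 mm high (tops 84 mm above the bench). Origin: middle of its inner (gripping) end at face level; x points outward from the chuck's axis. Smooth (friction about 0.25). The three move together with the sleeve.
- jaw1: Second jaw, as jaw0. The inner ends of all three stand (45 mm - 12.5 mm x sleeve angle in rad) from the chuck's axis, so they meet the hub's flange at about 0.96 rad.
- jaw2: Third jaw, as jaw0.
- sleeve (a joint): Angle of sleeve and lever, 0 to 1.3 rad. 0 = jaws fully open; grows as the lever swings clockwise seen from above, closing the jaws. At 0 the lever points 130 degrees counter-clockwise of the chuck's x axis. It starts above 1.05 rad, too narrow for the flange. Friction holds it where it is left. About 6 N at the grip swings it; about 15 N clamps firmly, 0.05 to 0.15 rad past first contact.
- lever_grip (a point): Point on the axis of the lever's upright round black grip (24 mm diameter, from 44 to 106 mm above the bench), 80 mm above the bench and 135 mm from the chuck's axis. It moves on a circle about the chuck's axis. The lever's bar below is 14 mm thick at 35 mm height.
- hub: Loose aluminium hub to be clamped: a flange disc 66 mm across and 16 mm thick, and above it one round boss 34 mm across up to 80 mm above the underside. Stands upright on its flange at the start. Origin: centre of the flange's underside, z up along the boss. About 0.36 kg.
- spool: Bystander that looks similar: shorter aluminium spool, 60 mm high, with a 52 mm disc at both ends and a 30 mm waist. Stays where it stands. Origin: centre of its underside.
- spray_can: Bystander: upright grey can, 64 mm across, 170 mm high. Origin: centre of its underside.
- bearing: Bystander: steel ring 72 mm across, 18 mm high, lying flat. Origin: centre of its underside.
- wrench: Bystander: steel wrench 190 mm long, lying flat. Origin: its middle, at bench height.
- screwdriver: Bystander: screwdriver 200 mm long, lying flat. Origin: its middle, at bench height.
There are look-alikes about, which are no part of the job. What is shaped like the hub but green is not meant.

How it is judged:
On the way, in this order (a step that is already met when the one before it is completed fails the run):
1. the chuck's jaws are open wide enough for the flange (sleeve below 0.85 rad) (value of joint sleeve below 0.85 rad), for 0.2 s.
2. the hub stands flange-down on the chuck's face between the open jaws (within 14 mm of the axis), let go (z of hub in the frame of face between -0.003 and 0.003 m and angle between hub's own z axis and vertical below 0.05 rad and horizontal distance between hub and face below 0.014 m and value of joint sleeve below 0.9 rad and contact force between the fingers and hub below 0.5 N), for 0.2 s.
3. all three jaws press on the hub (contact force between each of jaw0, jaw1, jaw2 and hub above 4 N), for 0.2 s.
At the end, for the whole second after the job is handed in: The hub stands upright (within 0.05 rad) with its flange on the chuck's face (within 3 mm), within 3 mm of the chuck's axis, at rest and released, the sleeve beyond 0.88 rad, and each of the three jaws presses on it with more than 4 N (all of step 3 and z of hub in the frame of face between -0.003 and 0.003 m and angle between hub's own z axis and vertical below 0.05 rad and horizontal distance between hub and face below 0.003 m and value of joint sleeve above 0.88 rad and contact force between the fingers and hub below 0.5 N and linear speed of hub below 0.02 m/s); the robot touches nothing.
It fails at once if the hub is dropped: let go over the chuck while more than 10 mm above its face (horizontal distance between hub and face below 0.07 m and z of hub in the frame of face above 0.01 m and contact force between the fingers and hub below 0.5 N).
It fails at once if the spool, spray can, bearing, wrench or screwdriver is moved more than 30 mm (distance of any of spool, spray_can, bearing, wrench, screwdriver from where it was at the start of the episode above 0.03 m).
It also fails if it takes over 72 s, if anything falls off the work surface, if the arm or the gripper's body presses on something with over 40 N, if the wrist force passes 120 N, or if a joint passes its speed limit or range.

ROBOT

A 6-joint arm with a two-finger parallel gripper is mounted at the origin on the work surface. World frame = base frame: x ahead of the robot, y to its left, z up, the work surface at z = 0. Lengths are in m, angles in rad, forces in N, time in s.
With the tool pointing down it reaches from about 0.35 to 0.975 m from the base axis. Payload 7.1 kg.
Tool frame: the origin (TCP) lies at the very end of the fingers, on their centre line; the grasp point (between the pads) lies 19 mm behind it (ctrl.tcp_to_grasp is the distance from the TCP to the grasp point, in m); z points along the fingers, y is the line along which they close (so a half turn about z gives the same grasp; the last joint's range is limited). The gripper opens to 88 mm and grips with 3 to 60 N. Pads are 20 mm wide; open, the fingers measure 115 mm over their backs; the gripper's body (75 mm by 178 mm) begins 61 mm behind the grasp point.
Start: joints at [-1.221, 0.423, 1.63, -0, 1.089, -0.019], TCP at [0.225, -0.583, 0.223] pointing down, gripper open.
Joint ranges: [-3, 3], [-0.9, 2.11], [0.09, 2.58], [-1.31, 4.45], [0.11, 2.69], [-2.54, 2.54]. Speed limits (rad/s): [2.39, 2.39, 3.01, 3.14, 3.14, 3.14].

INTERFACE

Orientations are given as a unit quaternion [w, x, y, z].
In Python, from bench import ctrl gives the robot as it stands. The module is installed in compiled form; this text tells all that it offers.
- The arm moves only by the tool drive_tool, never from a script. Its argument "deltas" is a list of rows, each an object of numbers: "tx", "ty", "tz": the shift along the tool's x, y, z in mm; "twist": the turn about the tool's z in rad; "claw": the opening, from 0 (shut) to 1 (fully open). In form: [{"tx": .., "ty": .., "tz": .., "twist": .., "claw": ..}, ...]. A call has 1 to 20 rows; each row is the pose to reach, as a shift and turn from the pose commanded when the call began, along the tool's axes at that moment; what a row does not reach only later rows make up. A row lasts 1/12 s, in which the tool goes at most 41.7 mm and 7.16 degrees, less where a joint would pass 70% of its speed; a pose out of reach is approached as far as the arm can. A call with a gripper value outside its range is refused whole. The fingers move at their own pace and stop on an object; the grip force is fixed at half the most. Time passes only in rows, so rows that repeat a pose let the fingers close. It gives the time, the measured TCP pose, the force, the opening and the grip force at its end, in the units of the state.
- ctrl.get_state(): the state, without advancing time (a new reading comes with each control period).
- ctrl.read_camera(name): name is "scene" or "top" or "wrist"; returns (picture, depth): 400x640x3 uint8, blue, green, red; 400x640 float32, m along the optical axis (not along the pixel's ray), 0 where there is no reading.
- ctrl.camera_model(name): a dict with "camera_matrix" (3x3 intrinsics, pixels), "dist" ([k1, k2, p1, p2, k3] as OpenCV has them; the pictures are not rectified), "rvec" (rotation vector, rad) and "tvec" (3), from world to camera coordinates, as OpenCV has them. Camera axes: x right, y down, z forward; pixel columns grow to the right and rows downward; lengths in m; the calibration is good to about 2 mm. A picture is of the moment at which its call begins: read the wrist's pose just before it. camera_model takes no time and is no camera call; for the wrist camera it gives the pose at the moment of the call.
- ctrl.sign_off(): hands the job in; it is judged then, once.
The state is a dict: "clock": time; "qpos": joint angles; "joint_velocities": joint speeds; "joint_torque": joint torques, N m; "tcp_pos": TCP position; "eef_rot": TCP orientation; "wrist_force": force on the tool from outside, world axes, zero at the start; "moment": the same for the moment, N m; "finger_gap": opening from 0.0 (shut) to 1.0 (fully open); "gripper_force": force on a finger pad.
Only numpy, scipy, OpenCV 4.12 (cv2) and the standard library are available. Lean on these libraries where they do the work, as an engineer would, in place of code of your own. Each camera call takes 0.05 s, during which the arm holds its last target. There are 200 camera calls.

## Working session

There is one attempt and no reset: what is moved stays moved. The work goes in short steps, Python scripts to look and compute and a tool call to move; the robot and the scene stay as the last step left them, time stands still between calls to the robot, and variables do not carry over. Pictures are saved under pics/ and viewed, at most 10 in all, crops included, and the job is handed in when it is done.

Besides the shell and the picture viewer there is one more tool, called after "Call:" as a command line: name --argument value ..., lists and objects as JSON in quotes. drive_tool: Moves the arm, as the interface text tells. Its arguments: {"type":"object","properties":{"deltas":{"type":"array"}},"required":["deltas"]}

```bash
mkdir -p pics
python3 - <<'E'
from bench import ctrl
import cv2,numpy as np
for n in("scene","top"):
    im,d=ctrl.read_camera(n); cv2.imwrite(f"pics/{n}0.png",im); np.save(f"{n}0.npy",d)
    m=ctrl.camera_model(n); R=cv2.Rodrigues(m["rvec"])[0]; print(n,(-R.T@m["tvec"].ravel()).round(3),m["camera_matrix"],m["dist"],(d>0).mean())
s=ctrl.get_state(); print(s)
E
```

```text
scene [1.107 1.024 1.089] [[497.8973687    0.         327.62411011]
 [  0.         497.8973687  204.61583445]
 [  0.           0.           1.        ]] [-0.08865126  0.          0.          0.          0.        ] 0.99598046875
top [0.412 0.048 1.115] [[441.25357422   0.         319.33007781]
 [  0.         441.25357422 196.64152279]
 [  0.           0.           1.        ]] [-0.12255962  0.          0.          0.          0.        ] 0.99584375
{'clock': 0.1, 'qpos': array([-1.22100164e+00,  4.23749441e-01,  1.63056347e+00, -4.39551530e-06,
        1.08859242e+00, -1.89645804e-02]), 'joint_velocities': array([ 3.09480849e-05, -2.11580175e-03, -2.44829645e-03, -2.90013623e-04,
        7.16172988e-05,  2.57254133e-03]), 'joint_torque': array([-7.41041604e-04, -5.45612884e+01, -2.74324411e+01,  6.44886028e-02,
        1.88093452e-02,  3.04838480e-06]), 'tcp_pos': array([ 0.225168  , -0.58252365,  0.22200847]), 'eef_rot': array([-6.47059549e-04,  9.83049777e-01,  1.83337681e-01, -1.09993841e-04]), 'wrist_force': array([ 0.23247312, -0.47065434,  0.46402963]), 'moment': array([-0.02645375,  0.04503957, -0.05747028]), 'gripper_force': 0.0, 'finger_gap': 0.9988895977589333}
```

View pics/top0.png

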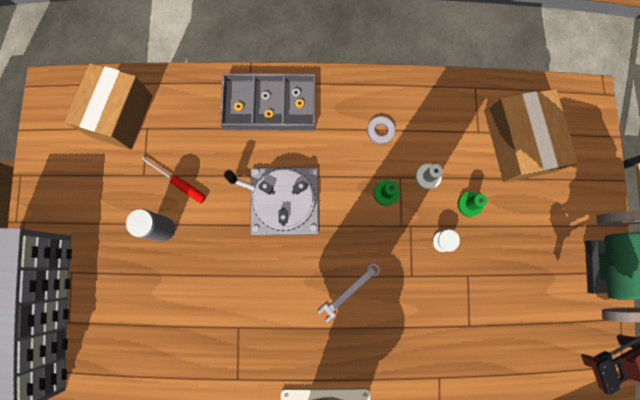

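View pics/scene0.png

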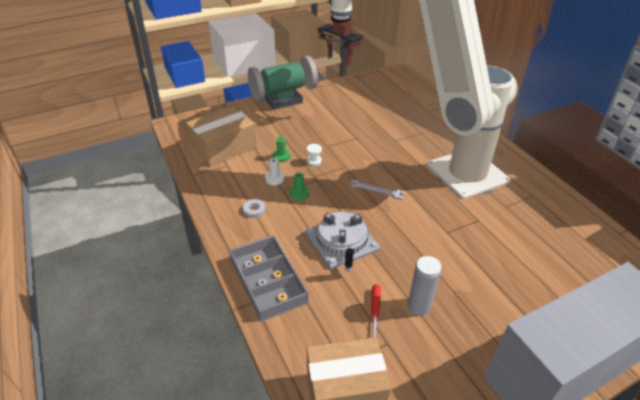

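The top view shows the chuck at (284,200) with its lever grip at (231,177). The hub (grey) is at (430,176), the spool at (446,240), and the green look-alikes at (387,192) and (473,203). The scene view matches: hub (274,172), chuck (343,235), grip (349,258).

```bash
cat > h.py <<'E'
import numpy as np,cv2
from bench import ctrl
def cloud(n,im=None,d=None):
    m=ctrl.camera_model(n)
    if d is None: im,d=ctrl.read_camera(n)
    R=cv2.Rodrigues(m["rvec"])[0]; t=np.ravel(m["tvec"])
    v,u=np.mgrid[:400,:640]; uv=np.stack([u,v],-1).reshape(-1,1,2).astype(float)
    r=cv2.undistortPoints(uv,m["camera_matrix"],m["dist"]).reshape(400,640,2)
    P=np.dstack([r,np.ones((400,640))])*d[...,None]
    P=(P-t)@R; P[d<=0]=np.nan
    return P,im
def circ(p):
    p=p.astype(np.float32)[:,:2]; (c,r)=cv2.minEnclosingCircle(p*1000); return np.round(c,1),round(r,1)
E
python3 - <<'E'
from h import *
for n in("top","scene"):
    im=cv2.imread(f"pics/{n}0.png"); P,_=cloud(n,im,np.load(f"{n}0.npy")); hsv=cv2.cvtColor(im,cv2.COLOR_BGR2HSV).astype(int)
    for name,px in dict(top=dict(hub=(431,172),spool=(446,240),face=(284,200),can=(142,224),bearing=(381,119),base=(256,230),grip=(231,177),bench=(200,300)),scene=dict(hub=(275,160),spool=(314,150),face=(343,235),can=(428,265),grip=(349,253),bench=(400,220)))[n].items():
        print(n,name,P[px[1],px[0]].round(4))
    sub=lambda c,r:(np.hypot(P[...,0]-c[0],P[...,1]-c[1])<r)
    np.save(f"P{n}.npy",P)
    notgreen=hsv[...,1]<60
    for nm,px in (("hub",(431,172)if n=="top" else (275,160)),("spool",(446,240) if n=="top" else (314,150))):
        c=P[px[1],px[0]]; m=sub(c,.06)&notgreen&(P[...,2]>.006); q=P[m]
        print(nm,"zmax",np.percentile(q[:,2],[5,50,95,99]).round(4)); 
        zt=np.percentile(q[:,2],97); t=q[q[:,2]>zt-.006]; print(" top circle",circ(t),len(t),t.mean(0).round(4))
        f=q[(q[:,2]<.024)]; print(" low circle",circ(f) if len(f)>3 else None,len(f))
    c=P[200,284] if n=="top" else P[235,343]
    m=sub(c,.19)&(P[...,2]>.09)&(P[...,2]<.115)&(hsv[...,2]<90); t=P[m]; print("grip",len(t),t.mean(0).round(4),circ(t) if len(t)>2 else 0)
    m=sub(c,.1)&(P[...,2]>.054)&(P[...,2]<.066);t=P[m];print("face",circ(t),t.mean(0).round(4),len(t))
    m=sub(c,.09)&(P[...,2]>.078)&(P[...,2]<.09);t=P[m];
    k,lab=cv2.connectedComponents(m.astype(np.uint8))
    for i in range(1,k):
        if (lab==i).sum()>8: print("jaw",P[lab==i].mean(0).round(4),(lab==i).sum())
    m=sub(c,.14)&(P[...,2]>.012)&(P[...,2]<.022);t=P[m]
    print("base",cv2.minAreaRect((t[:,:2]*1000).astype(np.float32)))
E
```

```text
top hub [ 0.6349 -0.2535  0.0795]
top spool [ 0.4707 -0.2901  0.0617]
top face [0.5666 0.1033 0.0583]
top can [0.4956 0.407  0.1663]
top bearing [ 0.788  -0.1438  0.019 ]
top base [0.4961 0.1734 0.0234]
top grip [0.6133 0.2257 0.1034]
top bench [ 0.3217  0.3129 -0.0013]
hub zmax [0.0124 0.019  0.0819 0.0836]
 top circle (array([ 639.5, -264.9]), 16.8) 133 [ 0.639  -0.2641  0.0802]
 low circle (array([ 638.4, -264.6]), 33.4) 300
spool zmax [0.0098 0.0585 0.0623 0.0637]
 top circle (array([ 469.6, -297.9]), 26.3) 292 [ 0.4702 -0.2974  0.0599]
 low circle (array([ 469.6, -290.9]), 24.4) 93
grip 80 [0.6183 0.2306 0.1046] (array([619.4, 231.3]), 10.8)
face (array([572.6, 105.8]), 70.2) [0.5711 0.1056 0.0597] 2222
jaw [0.5947 0.1464 0.0835] 105
jaw [0.5963 0.0655 0.084 ] 106
jaw [0.5251 0.1049 0.0836] 103
base ((572.5348510742188, 106.12915802001953), (170.31300354003906, 170.7484588623047), 1.4434722661972046)
scene hub [ 0.6351 -0.2643  0.0809]
scene spool [ 0.4783 -0.2852  0.0611]
scene face [0.5994 0.1574 0.0865]
scene can [0.5009 0.4129 0.1687]
scene grip [0.6281 0.2434 0.1083]
scene bench [0.3607 0.1048 0.0025]
hub zmax [0.0108 0.0295 0.0821 0.0851]
 top circle (array([ 642.2, -264.7]), 20.0) 50 [ 0.6428 -0.2628  0.0817]
 low circle (array([ 641.2, -259. ]), 38.2) 153
spool zmax [0.0089 0.0507 0.064  0.066 ]
 top circle (array([ 474. , -294.3]), 30.2) 89 [ 0.4744 -0.2953  0.0618]
 low circle (array([ 475.5, -295.1]), 28.2) 88
grip 67 [0.625  0.2384 0.1022] (array([624.3, 235.6]), 11.7)
face (array([597.8, 153.2]), 95.9) [0.5839 0.1242 0.0608] 935
jaw [0.5969 0.0751 0.0839] 31
jaw [0.5346 0.1082 0.0838] 41
jaw [0.5987 0.1497 0.0846] 60
jaw [0.6268 0.2394 0.0837] 16
base ((575.3270263671875, 108.062744140625), (171.38021850585938, 170.43026733398438), 1.201926827430725)
```

```bash
cat >> h.py <<'E'
from scipy.spatial.transform import Rotation
C=np.array([.573,.106])
def go(x,y,z,ydeg=None):
    s=ctrl.get_state(); w=s["eef_rot"]; R=Rotation.from_quat(np.r_[w[1:],w[0]]).as_matrix()
    d=R.T@(np.array([x,y,z])-s["tcp_pos"])*1000
    cur=np.degrees(np.arctan2(R[1,1],R[0,1])); tw=0 if ydeg is None else -np.radians((ydeg-cur+180)%360-180)
    print("tx ty tz",d.round(1),"twist",round(tw,3),"cur ydeg",round(cur,1))
def st():
    s=ctrl.get_state(); print(round(s["clock"],2),s["tcp_pos"].round(4),s["wrist_force"].round(1),round(s["finger_gap"],3),s["gripper_force"])
E
python3 -c "
from h import *
go(.62,.232,.2,-20.2); go(.62,.232,.061,-20.2)"
```

```text
tx ty tz [ 661.9 -617.4   22.8] twist -0.849 cur ydeg -68.9
tx ty tz [ 661.9 -617.2  161.8] twist -0.849 cur ydeg -68.9
```

Call:
drive_tool --deltas '[{"tx":662,"ty":-617,"tz":23,"twist":-0.85,"claw":1},{"tx":662,"ty":-617,"tz":23,"twist":-0.85,"claw":1},{"tx":662,"ty":-617,"tz":23,"twist":-0.85,"claw":1},{"tx":662,"ty":-617,"tz":23,"twist":-0.85,"claw":1},{"tx":662,"ty":-617,"tz":23,"twist":-0.85,"claw":1},{"tx":662,"ty":-617,"tz":23,"twist":-0.85,"claw":1},{"tx":662,"ty":-617,"tz":23,"twist":-0.85,"claw":1},{"tx":662,"ty":-617,"tz":23,"twist":-0.85,"claw":1},{"tx":662,"ty":-617,"tz":23,"twist":-0.85,"claw":1},{"tx":662,"ty":-617,"tz":23,"twist":-0.85,"claw":1},{"tx":662,"ty":-617,"tz":23,"twist":-0.85,"claw":1},{"tx":662,"ty":-617,"tz":23,"twist":-0.85,"claw":1},{"tx":662,"ty":-617,"tz":23,"twist":-0.85,"claw":1},{"tx":662,"ty":-617,"tz":23,"twist":-0.85,"claw":1},{"tx":662,"ty":-617,"tz":23,"twist":-0.85,"claw":1},{"tx":662,"ty":-617,"tz":23,"twist":-0.85,"claw":1},{"tx":662,"ty":-617,"tz":23,"twist":-0.85,"claw":1},{"tx":662,"ty":-617,"tz":23,"twist":-0.85,"claw":1},{"tx":662,"ty":-617,"tz":23,"twist":-0.85,"claw":1},{"tx":662,"ty":-617,"tz":23,"twist":-0.85,"claw":1}]'

```text
clock: 1.77
tcp_pos: [0.5892, 0.1686, 0.2011]
eef_rot: [-0.0, 0.82, 0.573, -0.0]
wrist_force: [1.6, -0.2, 0.7]
finger_gap: 0.996
gripper_force: 0.0
```

```bash
python3 -c "
from h import *
st();go(.62,.232,.2,-20.2); go(.62,.232,.061,-20.2)"
```

```text
1.77 [0.5892 0.1686 0.2011] [ 1.6 -0.2  0.7] 0.996 0.0
tx ty tz [70.1  7.   1.1] twist 0.001 cur ydeg -20.1
tx ty tz [ 70.1   7.1 140.1] twist 0.001 cur ydeg -20.1
```

Call:
drive_tool --deltas '[{"tx":35,"ty":3,"tz":0,"twist":0,"claw":1},{"tx":60,"ty":6,"tz":0,"twist":0,"claw":1},{"tx":60,"ty":6,"tz":0,"twist":0,"claw":1},{"tx":60,"ty":6,"tz":0,"twist":0,"claw":1}]'

```text
clock: 2.1
tcp_pos: [0.615, 0.2218, 0.2006]
eef_rot: [-0.0, 0.819, 0.573, -0.001]
wrist_force: [0.0, -0.3, 0.3]
finger_gap: 1.0
gripper_force: 0.0
```

Run:
```python
from h import *
st();go(.62,.232,.061,-20.2)
P,im=cloud("wrist"); cv2.imwrite("pics/w1.png",im)
z=P[...,2]; m=(z>.09)&(z<.115)&(np.hypot(P[...,0]-.62,P[...,1]-.232)<.04); print("grip",m.sum(),circ(P[m]),P[m].mean(0))
m=(z>.055)&(z<.065)&(np.hypot(P[...,0]-.573,P[...,1]-.106)<.09); print("face",m.sum(),circ(P[m]) if m.any() else 0)
```

```text
2.1 [0.615  0.2218 0.2006] [ 0.  -0.3  0.3] 1.0 0.0
tx ty tz [ 11.4   1.3 139.6] twist 0.003 cur ydeg -20.0
grip 796 (array([619.7, 231. ]), 12.1) [0.62024443 0.23224679 0.10423995]
face 6670 (array([572.2, 104.7]), 70.2)
```

View pics/w1.png

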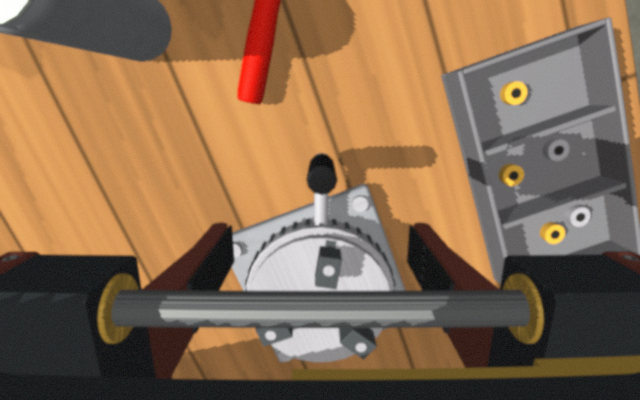

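The wrist view has the grip at (321,172), centred between the fingers, with the chuck face behind it at (320,290). I'll lower around the grip now.

Call:
drive_tool --deltas '[{"tx":11,"ty":1,"tz":0,"twist":0,"claw":1},{"tx":11,"ty":1,"tz":35,"twist":0,"claw":1},{"tx":11,"ty":1,"tz":70,"twist":0,"claw":1},{"tx":11,"ty":1,"tz":105,"twist":0,"claw":1},{"tx":11,"ty":1,"tz":140,"twist":0,"claw":1},{"tx":11,"ty":1,"tz":140,"twist":0,"claw":0.36},{"tx":11,"ty":1,"tz":140,"twist":0,"claw":0.36},{"tx":11,"ty":1,"tz":140,"twist":0,"claw":0.36},{"tx":11,"ty":1,"tz":140,"twist":0,"claw":0.36},{"tx":11,"ty":1,"tz":140,"twist":0,"claw":0.36},{"tx":11,"ty":1,"tz":140,"twist":0,"claw":0.36},{"tx":11,"ty":1,"tz":140,"twist":0,"claw":0.36}]'

```text
clock: 3.15
tcp_pos: [0.6208, 0.2311, 0.063]
eef_rot: [0.0, 0.82, 0.572, 0.001]
wrist_force: [-1.0, 0.0, 0.3]
finger_gap: 0.51
gripper_force: 0.0
```

```bash
cat >> h.py <<'E'
C=np.array([.5725,.1052])
def arc(phis,r=.135,z=.061):
    for f in phis:
        a=np.radians(f); print(f,end=" "); go(C[0]+r*np.cos(a),C[1]+r*np.sin(a),z,f-90)
E
python3 -c "
from h import *
st();arc([70,76,82,88,94,100,106,112,118,122])"
```

```text
3.15 [0.6208 0.2311 0.063 ] [-1.   0.   0.3] 0.51 0.0
70 tx ty tz [ 0.2 -2.3  2. ] twist -0.003 cur ydeg -20.2
76 tx ty tz [ -0.6 -16.4   2. ] twist -0.108 cur ydeg -20.2
82 tx ty tz [ -2.8 -30.4   1.9] twist -0.212 cur ydeg -20.2
88 tx ty tz [ -6.5 -44.    1.9] twist -0.317 cur ydeg -20.2
94 tx ty tz [-11.6 -57.2   1.9] twist -0.422 cur ydeg -20.2
100 tx ty tz [-18.1 -69.8   1.8] twist -0.527 cur ydeg -20.2
106 tx ty tz [-25.8 -81.6   1.8] twist -0.631 cur ydeg -20.2
112 tx ty tz [-34.7 -92.5   1.8] twist -0.736 cur ydeg -20.2
118 tx ty tz [ -44.8 -102.5    1.8] twist -0.841 cur ydeg -20.2
122 tx ty tz [ -52.  -108.5    1.7] twist -0.911 cur ydeg -20.2
```

Call:
drive_tool --deltas '[{"tx":0,"ty":-2,"tz":2,"twist":0,"claw":0.36},{"tx":0,"ty":-9,"tz":2,"twist":-0.05,"claw":0.36},{"tx":-0.6,"ty":-16.4,"tz":2,"twist":-0.108,"claw":0.36},{"tx":-1.5,"ty":-23.5,"tz":2,"twist":-0.16,"claw":0.36},{"tx":-2.8,"ty":-30.4,"tz":2,"twist":-0.21,"claw":0.36},{"tx":-4.5,"ty":-37.3,"tz":2,"twist":-0.265,"claw":0.36},{"tx":-6.5,"ty":-44,"tz":2,"twist":-0.32,"claw":0.36},{"tx":-8.9,"ty":-50.7,"tz":2,"twist":-0.37,"claw":0.36},{"tx":-11.6,"ty":-57.2,"tz":2,"twist":-0.42,"claw":0.36},{"tx":-14.7,"ty":-63.6,"tz":2,"twist":-0.475,"claw":0.36},{"tx":-18.1,"ty":-69.8,"tz":2,"twist":-0.527,"claw":0.36},{"tx":-21.8,"ty":-75.8,"tz":2,"twist":-0.58,"claw":0.36},{"tx":-25.8,"ty":-81.6,"tz":2,"twist":-0.63,"claw":0.36},{"tx":-30.1,"ty":-87.2,"tz":2,"twist":-0.68,"claw":0.36},{"tx":-34.7,"ty":-92.5,"tz":2,"twist":-0.736,"claw":0.36},{"tx":-39.6,"ty":-97.6,"tz":2,"twist":-0.79,"claw":0.36},{"tx":-44.8,"ty":-102.5,"tz":2,"twist":-0.84,"claw":0.36},{"tx":-50,"ty":-107,"tz":2,"twist":-0.89,"claw":0.36},{"tx":-50,"ty":-107,"tz":2,"twist":-0.89,"claw":0.36},{"tx":-50,"ty":-107,"tz":2,"twist":-0.89,"claw":0.36}]'

```text
clock: 4.82
tcp_pos: [0.5026, 0.2209, 0.0598]
eef_rot: [0.0, 0.494, 0.869, 0.0]
wrist_force: [0.7, 0.0, 0.5]
finger_gap: 0.359
gripper_force: 0.4
```

Run:
```python
from h import *
st()
P,im=cloud("top"); cv2.imwrite("pics/t2.png",cv2.resize(im[130:280,180:400],None,fx=3,fy=3))
z=P[...,2]; s=np.hypot(P[...,0]-C[0],P[...,1]-C[1])<.09
k,lab=cv2.connectedComponents((s&(z>.078)&(z<.09)).astype(np.uint8))
for i in range(1,k): 
  p=P[lab==i].mean(0); print(p.round(4),(lab==i).sum(),np.hypot(*(p[:2]-C)))
go(*C,.19)
```

```text
4.82 [0.5026 0.2209 0.0598] [0.7 0.  0.5] 0.359 0.41875116527080536
[0.5998 0.1557 0.0837] 111 0.05742040290413462
[0.6016 0.0565 0.084 ] 108 0.05671526721633026
[0.5153 0.1043 0.0835] 108 0.05716043190220776
tx ty tz [-135.2    1.  -130.2] twist 0 cur ydeg 30.7
```

View pics/t2.png

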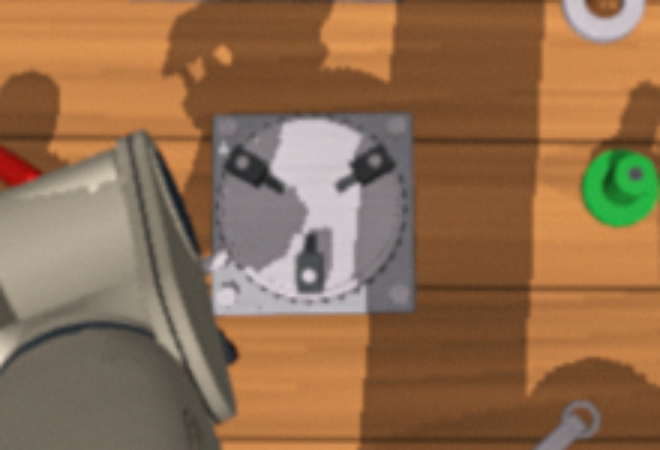

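Jaws now stand about 42 mm from the axis, at (245,165), (370,165) and (310,270) in the crop, so they are open. Next I'll raise the tool and go to the hub.

Call:
drive_tool --deltas '[{"tx":0,"ty":0,"tz":-40,"twist":0,"claw":0.36},{"tx":0,"ty":0,"tz":-80,"twist":0,"claw":0.4},{"tx":0,"ty":0,"tz":-120,"twist":0,"claw":1},{"tx":0,"ty":0,"tz":-145,"twist":0,"claw":1},{"tx":0,"ty":0,"tz":-145,"twist":0,"claw":1},{"tx":0,"ty":0,"tz":-145,"twist":0,"claw":1}]'

```text
clock: 5.37
tcp_pos: [0.503, 0.221, 0.2059]
eef_rot: [0.001, 0.494, 0.869, 0.001]
wrist_force: [-0.6, 0.7, -1.2]
finger_gap: 0.667
gripper_force: 0.0
```

```bash
python3 -c "
from h import *
st();go(.6395,-.2645,.2,0)"
```

```text
5.37 [0.503  0.221  0.2059] [-0.6  0.7 -1.2] 0.667 0.0
tx ty tz [-487.  -131.2    5.7] twist 0.537 cur ydeg 30.8
```

Call:
drive_tool --deltas '[{"tx":-487,"ty":-131,"tz":0,"twist":0.537,"claw":1},{"tx":-487,"ty":-131,"tz":0,"twist":0.537,"claw":1},{"tx":-487,"ty":-131,"tz":0,"twist":0.537,"claw":1},{"tx":-487,"ty":-131,"tz":0,"twist":0.537,"claw":1},{"tx":-487,"ty":-131,"tz":0,"twist":0.537,"claw":1},{"tx":-487,"ty":-131,"tz":0,"twist":0.537,"claw":1},{"tx":-487,"ty":-131,"tz":0,"twist":0.537,"claw":1},{"tx":-487,"ty":-131,"tz":0,"twist":0.537,"claw":1},{"tx":-487,"ty":-131,"tz":0,"twist":0.537,"claw":1},{"tx":-487,"ty":-131,"tz":0,"twist":0.537,"claw":1},{"tx":-487,"ty":-131,"tz":0,"twist":0.537,"claw":1},{"tx":-487,"ty":-131,"tz":0,"twist":0.537,"claw":1},{"tx":-487,"ty":-131,"tz":0,"twist":0.537,"claw":1},{"tx":-487,"ty":-131,"tz":0,"twist":0.537,"claw":1},{"tx":-487,"ty":-131,"tz":0,"twist":0.537,"claw":1},{"tx":-487,"ty":-131,"tz":0,"twist":0.537,"claw":1},{"tx":-487,"ty":-131,"tz":0,"twist":0.537,"claw":1}]'

```text
clock: 6.78
tcp_pos: [0.6389, -0.2627, 0.2038]
eef_rot: [-0.001, 0.706, 0.708, -0.0]
wrist_force: [-0.1, 0.1, 0.7]
finger_gap: 1.001
gripper_force: 0.0
```

Run:
```python
from h import *
st()
P,im=cloud("wrist"); cv2.imwrite("pics/w3.png",im); z=P[...,2]
s=np.hypot(P[...,0]-.6395,P[...,1]+.2645)<.05
m=s&(z>.074)&(z<.087); print("boss",m.sum(),circ(P[m]),P[m].mean(0))
m=s&(z>.01)&(z<.021); print("flange",m.sum(),circ(P[m]),P[m].mean(0))
go(.6395,-.2645,.036,0)
```

```text
6.78 [ 0.6389 -0.2627  0.2038] [-0.1  0.1  0.7] 1.001 0.0
boss 1206 (array([ 639. , -266.5]), 16.8) [ 0.63898918 -0.26595783  0.07931146]
flange 1702 (array([ 638.8, -266.8]), 33.0) [ 0.63908311 -0.25737352  0.01536274]
tx ty tz [ -1.7   0.4 168.2] twist 0.003 cur ydeg 0.2
```

View pics/w3.png

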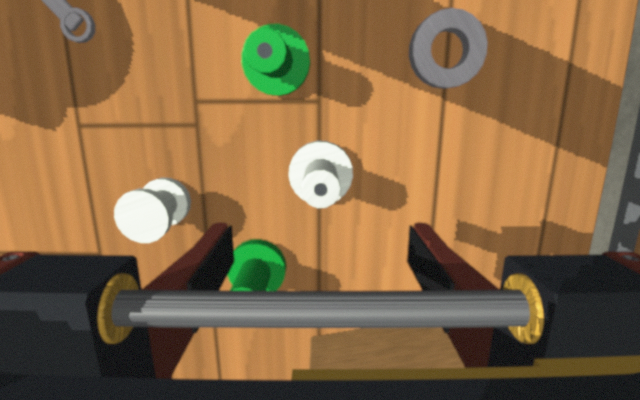

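The wrist view shows the hub boss at (320,189), the spool at (145,215) and the green ones at (275,60) and (255,268). The hub sits at (0.639, -0.266), so I'll lower and grasp.

Call:
drive_tool --deltas '[{"tx":-3.5,"ty":0,"tz":40,"twist":0,"claw":1},{"tx":-3.5,"ty":0,"tz":80,"twist":0,"claw":1},{"tx":-3.5,"ty":0,"tz":120,"twist":0,"claw":1},{"tx":-3.5,"ty":0,"tz":150,"twist":0,"claw":1},{"tx":-3.5,"ty":0,"tz":168,"twist":0,"claw":1},{"tx":-3.5,"ty":0,"tz":168,"twist":0,"claw":1},{"tx":-3.5,"ty":0,"tz":168,"twist":0,"claw":0.2},{"tx":-3.5,"ty":0,"tz":168,"twist":0,"claw":0.2},{"tx":-3.5,"ty":0,"tz":168,"twist":0,"claw":0.2},{"tx":-3.5,"ty":0,"tz":168,"twist":0,"claw":0.2},{"tx":-3.5,"ty":0,"tz":168,"twist":0,"claw":0.2},{"tx":-3.5,"ty":0,"tz":168,"twist":0,"claw":0.2},{"tx":-3.5,"ty":0,"tz":168,"twist":0,"claw":0.2},{"tx":-3.5,"ty":0,"tz":168,"twist":0,"claw":0.2},{"tx":-3.5,"ty":0,"tz":168,"twist":0,"claw":0.2},{"tx":-3.5,"ty":0,"tz":168,"twist":0,"claw":0.2}]'

```text
clock: 8.17
tcp_pos: [0.6391, -0.2681, 0.0366]
eef_rot: [-0.0, 0.707, 0.707, -0.0]
wrist_force: [-0.9, 0.6, 3.5]
finger_gap: 0.382
gripper_force: 30.0
```

```bash
python3 -c "
from h import *
st()"
```

```text
8.17 [ 0.6391 -0.2681  0.0366] [-0.9  0.6  3.5] 0.382 30.00044971704483
```

Call:
drive_tool --deltas '[{"tx":0,"ty":0,"tz":-20,"twist":0,"claw":0.2},{"tx":0,"ty":0,"tz":-50,"twist":0,"claw":0.2},{"tx":0,"ty":0,"tz":-85,"twist":0,"claw":0.2},{"tx":0,"ty":0,"tz":-120,"twist":0,"claw":0.2},{"tx":0,"ty":0,"tz":-145,"twist":0,"claw":0.2},{"tx":0,"ty":0,"tz":-155,"twist":0,"claw":0.2},{"tx":0,"ty":0,"tz":-155,"twist":0,"claw":0.2},{"tx":0,"ty":0,"tz":-155,"twist":0,"claw":0.2}]'

```text
clock: 8.83
tcp_pos: [0.6387, -0.2678, 0.1901]
eef_rot: [-0.001, 0.707, 0.707, -0.0]
wrist_force: [-0.6, 0.1, -4.7]
finger_gap: 0.386
gripper_force: 30.0
```

```bash
python3 -c "
from h import *
st();go(.5725,.1037,.19,0)"
```

```text
8.83 [ 0.6387 -0.2678  0.1901] [-0.6  0.1 -4.7] 0.386 29.998477399349213
tx ty tz [371.5 -65.8   0.5] twist 0.001 cur ydeg 0.1
```

Call:
drive_tool --deltas '[{"tx":20,"ty":-3.5,"tz":0,"twist":0,"claw":0.2},{"tx":45,"ty":-8,"tz":0,"twist":0,"claw":0.2},{"tx":75,"ty":-13.3,"tz":0,"twist":0,"claw":0.2},{"tx":110,"ty":-19.5,"tz":0,"twist":0,"claw":0.2},{"tx":145,"ty":-25.7,"tz":0,"twist":0,"claw":0.2},{"tx":180,"ty":-31.9,"tz":0,"twist":0,"claw":0.2},{"tx":215,"ty":-38,"tz":0,"twist":0,"claw":0.2},{"tx":250,"ty":-44.3,"tz":0,"twist":0,"claw":0.2},{"tx":285,"ty":-50.5,"tz":0,"twist":0,"claw":0.2},{"tx":315,"ty":-55.8,"tz":0,"twist":0,"claw":0.2},{"tx":340,"ty":-60.2,"tz":0,"twist":0,"claw":0.2},{"tx":358,"ty":-63.4,"tz":0,"twist":0,"claw":0.2},{"tx":368,"ty":-65.2,"tz":0,"twist":0,"claw":0.2},{"tx":371.5,"ty":-65.8,"tz":0,"twist":0,"claw":0.2},{"tx":371.5,"ty":-65.8,"tz":0,"twist":0,"claw":0.2},{"tx":371.5,"ty":-65.8,"tz":0,"twist":0,"claw":0.2}]'

```text
clock: 10.17
tcp_pos: [0.573, 0.1025, 0.1906]
eef_rot: [-0.0, 0.707, 0.707, -0.001]
wrist_force: [0.6, -1.2, -5.0]
finger_gap: 0.382
gripper_force: 30.0
```

Run:
```python
from h import *
st()
P,im=cloud("wrist"); cv2.imwrite("pics/w4.png",im); z=P[...,2]
s=np.hypot(P[...,0]-C[0],P[...,1]-C[1])<.055
for lo,hi in((.22,.25),(.16,.18),(.145,.16)):
    m=s&(z>lo)&(z<hi); print(lo,m.sum(),circ(P[m]) if m.any() else 0, np.percentile(z[m],[5,50,95]) if m.any() else 0)
m=(z>.055)&(z<.065)&(np.hypot(P[...,0]-C[0],P[...,1]-C[1])<.08); print("face",m.sum(),circ(P[m]) if m.any() else 0)
go(.5725,.1037,.097,0)
```

```text
10.17 [0.573  0.1025 0.1906] [ 0.6 -1.2 -5. ] 0.382 29.99852567911148
0.22 6687 (array([573.2, 110.8]), 27.9) [0.22271975 0.23329182 0.24646546]
0.16 4563 (array([573. , 104.5]), 32.7) [0.16770131 0.16932162 0.17174111]
0.145 142 (array([573.4, 120.8]), 28.2) [0.15447253 0.1572107  0.15960898]
face 9924 (array([571.2, 105.6]), 71.2)
tx ty tz [ 1.5 -0.7 93.9] twist 0.0 cur ydeg 0.0
```

View pics/w4.png

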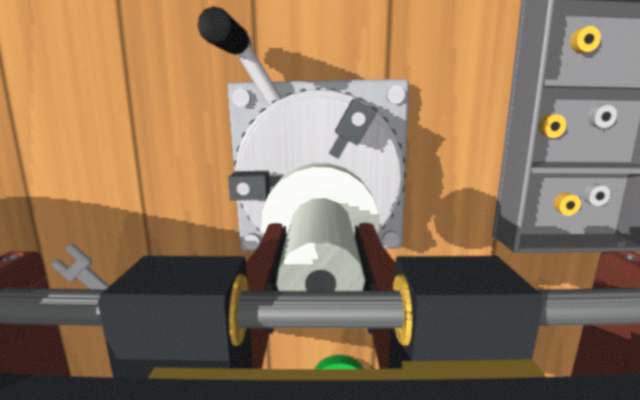

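The hub hangs upright in the grip with its flange at (320,215), centred over the open jaws at (350,130) and (250,185). Lowering now, slowly at the end.

Call:
drive_tool --deltas '[{"tx":1,"ty":-0.5,"tz":20,"twist":0,"claw":0.2},{"tx":1,"ty":-0.5,"tz":45,"twist":0,"claw":0.2},{"tx":1,"ty":-0.5,"tz":65,"twist":0,"claw":0.2},{"tx":1,"ty":-0.5,"tz":78,"twist":0,"claw":0.2},{"tx":1,"ty":-0.5,"tz":85,"twist":0,"claw":0.2},{"tx":1,"ty":-0.5,"tz":88,"twist":0,"claw":0.2},{"tx":1,"ty":-0.5,"tz":90,"twist":0,"claw":0.2},{"tx":1,"ty":-0.5,"tz":91,"twist":0,"claw":0.2},{"tx":1,"ty":-0.5,"tz":91,"twist":0,"claw":0.2},{"tx":1,"ty":-0.5,"tz":91,"twist":0,"claw":0.2}]'

```text
clock: 11.05
tcp_pos: [0.5734, 0.1044, 0.1014]
eef_rot: [0.0, 0.707, 0.707, 0.001]
wrist_force: [-0.4, -0.1, -5.1]
finger_gap: 0.385
gripper_force: 30.0
```

Call:
drive_tool --deltas '[{"tx":0,"ty":0,"tz":0.7,"twist":0,"claw":0.2},{"tx":0,"ty":0,"tz":1.4,"twist":0,"claw":0.2},{"tx":0,"ty":0,"tz":1.4,"twist":0,"claw":0.2}]'

```text
clock: 11.3
tcp_pos: [0.5728, 0.1044, 0.0993]
eef_rot: [0.0, 0.707, 0.708, 0.0]
wrist_force: [-0.2, -0.4, -4.6]
finger_gap: 0.384
gripper_force: 30.0
```

Call:
drive_tool --deltas '[{"tx":0,"ty":0,"tz":0.7,"twist":0,"claw":0.2},{"tx":0,"ty":0,"tz":1.4,"twist":0,"claw":0.2},{"tx":0,"ty":0,"tz":1.4,"twist":0,"claw":0.2}]'

```text
clock: 11.55
tcp_pos: [0.5727, 0.1044, 0.0976]
eef_rot: [-0.0, 0.707, 0.707, -0.0]
wrist_force: [0.7, -0.5, -4.8]
finger_gap: 0.386
gripper_force: 30.0
```

Call:
drive_tool --deltas '[{"tx":0,"ty":0,"tz":0.5,"twist":0,"claw":0.2},{"tx":0,"ty":0,"tz":0.8,"twist":0,"claw":0.2},{"tx":0,"ty":0,"tz":0.8,"twist":0,"claw":0.2}]'

```text
clock: 11.8
tcp_pos: [0.5727, 0.1043, 0.0968]
eef_rot: [-0.0, 0.707, 0.707, -0.0]
wrist_force: [1.6, -0.3, -4.5]
finger_gap: 0.381
gripper_force: 30.0
```

Call:
drive_tool --deltas '[{"tx":0,"ty":0,"tz":0.4,"twist":0,"claw":0.2},{"tx":0,"ty":0,"tz":0.8,"twist":0,"claw":0.2},{"tx":0,"ty":0,"tz":0.8,"twist":0,"claw":0.2}]'

```text
clock: 12.05
tcp_pos: [0.5728, 0.1043, 0.0966]
eef_rot: [0.0, 0.707, 0.707, 0.0]
wrist_force: [-2.8, -1.1, 2.7]
finger_gap: 0.38
gripper_force: 30.0
```

Run:
```python
from h import *
st()
```

```text
12.05 [0.5728 0.1043 0.0966] [-2.8 -1.1  2.7] 0.38 30.000178813934326
```

Contact is felt: the vertical force went from -4.6 N to +2.7 N. Releasing and rising.

Call:
drive_tool --deltas '[{"tx":0,"ty":0,"tz":0,"twist":0,"claw":0.6},{"tx":0,"ty":0,"tz":0,"twist":0,"claw":0.8},{"tx":0,"ty":0,"tz":0,"twist":0,"claw":0.8},{"tx":0,"ty":0,"tz":0,"twist":0,"claw":0.8},{"tx":0,"ty":0,"tz":0,"twist":0,"claw":0.8},{"tx":0,"ty":0,"tz":0,"twist":0,"claw":0.8},{"tx":0,"ty":0,"tz":0,"twist":0,"claw":0.8},{"tx":0,"ty":0,"tz":-15,"twist":0,"claw":0.8},{"tx":0,"ty":0,"tz":-40,"twist":0,"claw":0.9},{"tx":0,"ty":0,"tz":-80,"twist":0,"claw":1},{"tx":0,"ty":0,"tz":-115,"twist":0,"claw":1},{"tx":0,"ty":0,"tz":-115,"twist":0,"claw":1},{"tx":0,"ty":0,"tz":-115,"twist":0,"claw":1}]'

```text
clock: 13.13
tcp_pos: [0.5742, 0.1046, 0.2134]
eef_rot: [0.001, 0.707, 0.707, 0.002]
wrist_force: [-0.7, 0.5, -0.2]
finger_gap: 1.001
gripper_force: 0.0
```

Run:
```python
from h import *
st()
P,im=cloud("wrist"); cv2.imwrite("pics/w5.png",im); z=P[...,2]
rr=np.hypot(P[...,0]-C[0],P[...,1]-C[1])
m=(rr<.05)&(z>.13)&(z<.147); print("boss",m.sum(),circ(P[m]),np.median(z[m]))
m=(rr<.037)&(z>.070)&(z<.08); print("flange",m.sum(),circ(P[m]),np.median(z[m]))
m=(z>.095)&(z<.112)&(rr>.1)&(rr<.17); print("grip",m.sum(),circ(P[m]))
g=circ(P[m])[0]/1000-C; f=np.degrees(np.arctan2(g[1],g[0])); print("phi",f,"theta",np.radians(131.3-f))
go(C[0]+.135*np.cos(np.radians(f)),C[1]+.135*np.sin(np.radians(f)),.21,f-90)
```

```text
13.13 [0.5742 0.1046 0.2134] [-0.7  0.5 -0.2] 1.001 0.0
boss 1771 (array([572.8, 105.9]), 16.9) 0.13932355762773724
flange 2237 (array([572.9, 105.8]), 32.9) 0.07537663467908402
grip 939 (array([502.8, 220.3]), 12.0)
phi 121.19743672305141 theta 0.17632299207382085
tx ty tz [116.4 -70.2   1.4] twist -0.544 cur ydeg 0.1
```

View pics/w5.png

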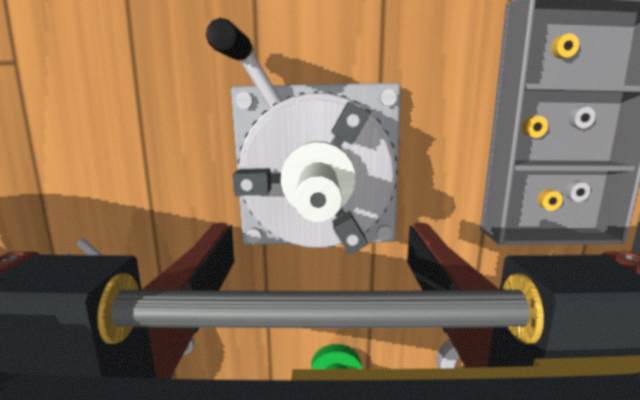

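The hub stands upright on the face (boss top (318,200), flange centred) between open jaws, and the grip is at (228,38). Back to the lever.

Call:
drive_tool --deltas '[{"tx":30,"ty":-18,"tz":0,"twist":-0.12,"claw":1},{"tx":60,"ty":-36,"tz":0,"twist":-0.24,"claw":1},{"tx":90,"ty":-54,"tz":0,"twist":-0.36,"claw":1},{"tx":116.5,"ty":-70,"tz":0,"twist":-0.48,"claw":1},{"tx":116.5,"ty":-70,"tz":0,"twist":-0.544,"claw":1},{"tx":116.5,"ty":-70,"tz":0,"twist":-0.544,"claw":1},{"tx":116.5,"ty":-70,"tz":40,"twist":-0.544,"claw":1},{"tx":116.5,"ty":-70,"tz":80,"twist":-0.544,"claw":1},{"tx":116.5,"ty":-70,"tz":115,"twist":-0.544,"claw":1},{"tx":116.5,"ty":-70,"tz":140,"twist":-0.544,"claw":1},{"tx":116.5,"ty":-70,"tz":152,"twist":-0.544,"claw":1},{"tx":116.5,"ty":-70,"tz":152,"twist":-0.544,"claw":0.36},{"tx":116.5,"ty":-70,"tz":152,"twist":-0.544,"claw":0.36},{"tx":116.5,"ty":-70,"tz":152,"twist":-0.544,"claw":0.36},{"tx":116.5,"ty":-70,"tz":152,"twist":-0.544,"claw":0.36},{"tx":116.5,"ty":-70,"tz":152,"twist":-0.544,"claw":0.36},{"tx":116.5,"ty":-70,"tz":152,"twist":-0.544,"claw":0.36},{"tx":116.5,"ty":-70,"tz":152,"twist":-0.544,"claw":0.36},{"tx":116.5,"ty":-70,"tz":152,"twist":-0.544,"claw":0.36},{"tx":116.5,"ty":-70,"tz":152,"twist":-0.544,"claw":0.36}]'

```text
clock: 14.85
tcp_pos: [0.5028, 0.2208, 0.0594]
eef_rot: [0.0, 0.491, 0.871, 0.0]
wrist_force: [0.1, 0.5, -0.0]
finger_gap: 0.379
gripper_force: 0.0
```

```bash
python3 -c "
from h import *
st();arc([121,117,113,109,105,101,97,93,89,85,82,79])"
```

```text
14.85 [0.5028 0.2208 0.0594] [ 0.1  0.5 -0. ] 0.379 0.0
121 tx ty tz [-0.1  0.2 -1.6] twist 0.004 cur ydeg 31.2
117 tx ty tz [-0.4  9.6 -1.6] twist 0.074 cur ydeg 31.2
113 tx ty tz [-1.4 19.  -1.6] twist 0.144 cur ydeg 31.2
109 tx ty tz [-3.1 28.3 -1.6] twist 0.213 cur ydeg 31.2
105 tx ty tz [-5.4 37.4 -1.6] twist 0.283 cur ydeg 31.2
101 tx ty tz [-8.4 46.4 -1.6] twist 0.353 cur ydeg 31.2
97 tx ty tz [-11.9  55.1  -1.6] twist 0.423 cur ydeg 31.2
93 tx ty tz [-16.1  63.5  -1.6] twist 0.493 cur ydeg 31.2
89 tx ty tz [-20.9  71.7  -1.6] twist 0.563 cur ydeg 31.2
85 tx ty tz [-26.2  79.5  -1.6] twist 0.632 cur ydeg 31.2
82 tx ty tz [-30.5  85.1  -1.6] twist 0.685 cur ydeg 31.2
79 tx ty tz [-35.1  90.4  -1.6] twist 0.737 cur ydeg 31.2
```

Call:
drive_tool --deltas '[{"tx":-0.2,"ty":4.8,"tz":0,"twist":0.035,"claw":0.36},{"tx":-0.4,"ty":9.6,"tz":0,"twist":0.074,"claw":0.36},{"tx":-1.4,"ty":19,"tz":0,"twist":0.144,"claw":0.36},{"tx":-3.1,"ty":28.3,"tz":0,"twist":0.213,"claw":0.36},{"tx":-5.4,"ty":37.4,"tz":0,"twist":0.283,"claw":0.36},{"tx":-8.4,"ty":46.4,"tz":0,"twist":0.353,"claw":0.36},{"tx":-11.9,"ty":55.1,"tz":0,"twist":0.423,"claw":0.36},{"tx":-16.1,"ty":63.5,"tz":0,"twist":0.493,"claw":0.36},{"tx":-20.9,"ty":71.7,"tz":0,"twist":0.563,"claw":0.36},{"tx":-26.2,"ty":79.5,"tz":0,"twist":0.632,"claw":0.36},{"tx":-30.5,"ty":85.1,"tz":0,"twist":0.685,"claw":0.36},{"tx":-35.1,"ty":90.4,"tz":0,"twist":0.737,"claw":0.36},{"tx":-35.1,"ty":90.4,"tz":0,"twist":0.737,"claw":0.36}]'

```text
clock: 15.93
tcp_pos: [0.5979, 0.2376, 0.0588]
eef_rot: [-0.0, 0.772, 0.635, -0.001]
wrist_force: [-1.7, 0.5, 1.6]
finger_gap: 0.361
gripper_force: 0.6
```

```bash
python3 -c "
from h import *
st();arc([79,77,75,74,73,72,71,70,69,68,67,66])"
```

```text
15.93 [0.5979 0.2376 0.0588] [-1.7  0.5  1.6] 0.361 0.5736705288290977
79 tx ty tz [ 0.2  0.4 -2.2] twist -0.002 cur ydeg -11.1
77 tx ty tz [ 0.1  5.1 -2.2] twist 0.032 cur ydeg -11.1
75 tx ty tz [-0.1  9.8 -2.2] twist 0.067 cur ydeg -11.1
74 tx ty tz [-0.3 12.1 -2.2] twist 0.085 cur ydeg -11.1
73 tx ty tz [-0.5 14.5 -2.2] twist 0.102 cur ydeg -11.1
72 tx ty tz [-0.8 16.8 -2.2] twist 0.12 cur ydeg -11.1
71 tx ty tz [-1.1 19.1 -2.2] twist 0.137 cur ydeg -11.1
70 tx ty tz [-1.4 21.5 -2.2] twist 0.155 cur ydeg -11.1
69 tx ty tz [-1.8 23.8 -2.2] twist 0.172 cur ydeg -11.1
68 tx ty tz [-2.2 26.1 -2.3] twist 0.19 cur ydeg -11.1
67 tx ty tz [-2.7 28.4 -2.3] twist 0.207 cur ydeg -11.1
66 tx ty tz [-3.2 30.7 -2.3] twist 0.224 cur ydeg -11.1
```

Call:
drive_tool --deltas '[{"tx":0,"ty":5,"tz":0,"twist":0.03,"claw":0.36},{"tx":-0.1,"ty":9.8,"tz":0,"twist":0.067,"claw":0.36},{"tx":-0.5,"ty":14.5,"tz":0,"twist":0.1,"claw":0.36}]'

```text
clock: 16.18
tcp_pos: [0.6102, 0.2344, 0.0587]
eef_rot: [-0.001, 0.803, 0.597, -0.002]
wrist_force: [-10.4, 1.9, 4.0]
finger_gap: 0.362
gripper_force: 5.1
```

Call:
drive_tool --deltas '[{"tx":-0.2,"ty":2.3,"tz":0,"twist":0.017,"claw":0.36},{"tx":-0.5,"ty":4.6,"tz":0,"twist":0.035,"claw":0.36}]'

```text
clock: 16.35
tcp_pos: [0.6129, 0.2333, 0.0586]
eef_rot: [-0.002, 0.813, 0.583, -0.003]
wrist_force: [-15.8, 7.8, 9.6]
finger_gap: 0.364
gripper_force: 8.4
```

Call:
drive_tool --deltas '[{"tx":-0.2,"ty":2.5,"tz":0,"twist":0.017,"claw":0.36},{"tx":-0.2,"ty":2.5,"tz":0,"twist":0.017,"claw":0.36}]'

```text
clock: 16.52
tcp_pos: [0.6145, 0.2327, 0.0586]
eef_rot: [-0.003, 0.818, 0.576, -0.003]
wrist_force: [-14.6, 7.4, 7.2]
finger_gap: 0.36
gripper_force: 8.2
```

Run:
```python
from h import *
st()
s=ctrl.get_state()["tcp_pos"]; g=s[:2]-C; print(np.degrees(np.arctan2(g[1],g[0])))
P,im=cloud("top"); z=P[...,2]; rr=np.hypot(P[...,0]-C[0],P[...,1]-C[1])
k,lab=cv2.connectedComponents(((rr<.09)&(z>.080)&(z<.088)).astype(np.uint8))
for i in range(1,k):
  p=P[lab==i]; print(p.mean(0).round(4),len(p),np.hypot(*(p.mean(0)[:2]-C)).round(4))
m=(rr<.03)&(z>.13)&(z<.147); print("boss",m.sum(),circ(P[m]) if m.any() else 0)
```

```text
16.52 [0.6145 0.2327 0.0586] [-14.6   7.4   7.2] 0.36 8.234977126121521
71.76738183423976
[0.5954 0.1472 0.0838] 103 0.0478
[0.5971 0.0646 0.0836] 102 0.0475
[0.5702 0.1259 0.0815] 1 0.0208
[0.5671 0.0738 0.0804] 2 0.0318
[0.5602 0.0948 0.0858] 3 0.0161
[0.558  0.1137 0.0839] 1 0.0168
[0.5557 0.1055 0.0833] 2 0.0168
[0.5536 0.1281 0.0801] 1 0.0296
[0.5512 0.1233 0.0804] 1 0.0279
[0.5465 0.1184 0.0809] 1 0.0292
[0.5491 0.0949 0.0804] 1 0.0256
[0.5247 0.1047 0.0841] 102 0.0478
boss 183 (array([572. , 106.2]), 17.0)
```

Call:
drive_tool --deltas '[{"tx":-0.3,"ty":2.3,"tz":0,"twist":0.017,"claw":0.36},{"tx":-0.6,"ty":4.6,"tz":0,"twist":0.035,"claw":0.36},{"tx":-0.6,"ty":4.6,"tz":0,"twist":0.035,"claw":0.36}]'

```text
clock: 16.82
tcp_pos: [0.6169, 0.2316, 0.0585]
eef_rot: [-0.004, 0.828, 0.561, -0.004]
wrist_force: [-21.6, 12.2, 10.7]
finger_gap: 0.36
gripper_force: 12.0
```

Call:
drive_tool --deltas '[{"tx":0,"ty":-3,"tz":0,"twist":0,"claw":0.36},{"tx":0,"ty":-6,"tz":0,"twist":0,"claw":0.36},{"tx":0,"ty":-8,"tz":0,"twist":0,"claw":0.36},{"tx":0,"ty":-8,"tz":0,"twist":0,"claw":0.36}]'

```text
clock: 17.15
tcp_pos: [0.6127, 0.2326, 0.0587]
eef_rot: [-0.001, 0.827, 0.562, -0.002]
wrist_force: [-8.1, 1.5, 4.1]
finger_gap: 0.361
gripper_force: 4.1
```

Call:
drive_tool --deltas '[{"tx":0,"ty":-2,"tz":0,"twist":0,"claw":0.36},{"tx":0,"ty":-3.5,"tz":0,"twist":0,"claw":0.36},{"tx":0,"ty":-3.5,"tz":0,"twist":0,"claw":0.36}]'

```text
clock: 17.4
tcp_pos: [0.6114, 0.2337, 0.0588]
eef_rot: [-0.0, 0.827, 0.562, -0.001]
wrist_force: [-3.8, 0.6, -0.3]
finger_gap: 0.36
gripper_force: 2.1
```

Run:
```python
from h import *
st()
P,im=cloud("top"); z=P[...,2]; rr=np.hypot(P[...,0]-C[0],P[...,1]-C[1])
k,lab=cv2.connectedComponents(((rr<.09)&(z>.080)&(z<.088)).astype(np.uint8))
for i in range(1,k):
  p=P[lab==i]
  if len(p)>20: print(p.mean(0).round(4),len(p),np.hypot(*(p.mean(0)[:2]-C)).round(4))
```

```text
17.4 [0.6114 0.2337 0.0588] [-3.8  0.6 -0.3] 0.36 2.0787298679351807
[0.5954 0.1477 0.084 ] 107 0.0482
[0.597  0.0647 0.0838] 100 0.0473
[0.5246 0.1046 0.084 ] 103 0.048
```

Call:
drive_tool --deltas '[{"tx":0,"ty":-2,"tz":0,"twist":0,"claw":0.36},{"tx":0,"ty":-3,"tz":0,"twist":0,"claw":0.36},{"tx":0,"ty":-3,"tz":0,"twist":0,"claw":0.36}]'

```text
clock: 17.7
tcp_pos: [0.6101, 0.2349, 0.0593]
eef_rot: [0.0, 0.828, 0.561, 0.001]
wrist_force: [0.1, -0.6, -0.2]
finger_gap: 0.362
gripper_force: 0.0
```

Call:
drive_tool --deltas '[{"tx":0,"ty":0,"tz":0,"twist":0,"claw":1},{"tx":0,"ty":0,"tz":0,"twist":0,"claw":1},{"tx":0,"ty":0,"tz":0,"twist":0,"claw":1},{"tx":0,"ty":0,"tz":-35,"twist":0,"claw":1},{"tx":0,"ty":0,"tz":-70,"twist":0,"claw":1},{"tx":0,"ty":0,"tz":-105,"twist":0,"claw":1},{"tx":0,"ty":0,"tz":-142,"twist":0,"claw":1},{"tx":0,"ty":0,"tz":-142,"twist":0,"claw":1},{"tx":0,"ty":0,"tz":-142,"twist":0,"claw":1}]'

```text
clock: 18.45
tcp_pos: [0.6112, 0.2353, 0.2041]
eef_rot: [0.001, 0.828, 0.561, 0.003]
wrist_force: [0.3, -0.4, -1.0]
finger_gap: 0.987
gripper_force: 0.0
```

```bash
cat > chk.py <<'E'
from h import *
st()
for n in ("wrist","top"):
    P,im=cloud(n); cv2.imwrite(f"pics/{n}_{ctrl.get_state()['clock']:.1f}.png",im); z=P[...,2]
    rr=np.hypot(P[...,0]-C[0],P[...,1]-C[1])
    m=(rr<.04)&(z>.13)&(z<.147); print(n,"boss",m.sum(),circ(P[m]) if m.any() else 0)
    m=(z>.095)&(z<.112)&(rr>.1)&(rr<.17)
    if m.sum()>50:
        g=circ(P[m])[0]/1000-C; f=np.degrees(np.arctan2(g[1],g[0])); print("grip",circ(P[m]),"phi",f,"theta",np.radians(131.3-f))
E
python3 chk.py
```

```text
18.45 [0.6112 0.2353 0.2041] [ 0.3 -0.4 -1. ] 0.987 0.0
wrist boss 801 (array([572.9, 106.7]), 16.6)
grip (array([607.8, 235.1]), 11.8) phi 74.79714482904465 theta 0.9861608595106744
top boss 180 (array([572.2, 106.1]), 17.0)
```

```bash
python3 -c "
from h import *
arc([75,73])"
```

```text
75 tx ty tz [  0.5  -1.7 139.5] twist -0.117 cur ydeg -21.7
73 tx ty tz [  0.9   3.  139.5] twist -0.082 cur ydeg -21.7
```

Call:
drive_tool --deltas '[{"tx":0.5,"ty":0,"tz":0,"twist":-0.08,"claw":1},{"tx":0.5,"ty":0,"tz":40,"twist":-0.08,"claw":1},{"tx":0.5,"ty":0,"tz":80,"twist":-0.08,"claw":1},{"tx":0.5,"ty":0,"tz":115,"twist":-0.08,"claw":1},{"tx":0.5,"ty":0,"tz":142,"twist":-0.08,"claw":1},{"tx":0.5,"ty":0,"tz":142,"twist":-0.08,"claw":0.36},{"tx":0.5,"ty":0,"tz":142,"twist":-0.08,"claw":0.36},{"tx":0.5,"ty":0,"tz":142,"twist":-0.08,"claw":0.36},{"tx":0.5,"ty":0,"tz":142,"twist":-0.08,"claw":0.36},{"tx":0.5,"ty":0,"tz":142,"twist":-0.08,"claw":0.36},{"tx":0.5,"ty":0,"tz":142,"twist":-0.08,"claw":0.36},{"tx":0.5,"ty":0,"tz":142,"twist":-0.08,"claw":0.36},{"tx":0.5,"ty":0,"tz":142,"twist":-0.08,"claw":0.36},{"tx":0.5,"ty":0,"tz":142,"twist":-0.08,"claw":0.36}]'

```text
clock: 19.72
tcp_pos: [0.6099, 0.2353, 0.0596]
eef_rot: [0.0, 0.805, 0.594, 0.0]
wrist_force: [1.3, 0.3, -0.4]
finger_gap: 0.374
gripper_force: 0.0
```

Call:
drive_tool --deltas '[{"tx":0,"ty":4,"tz":0,"twist":0.03,"claw":0.36},{"tx":-0.3,"ty":8,"tz":0,"twist":0.06,"claw":0.36},{"tx":-0.5,"ty":11,"tz":0,"twist":0.08,"claw":0.36},{"tx":-0.7,"ty":14,"tz":0,"twist":0.1,"claw":0.36},{"tx":-0.7,"ty":14,"tz":0,"twist":0.1,"claw":0.36}]'

```text
clock: 20.13
tcp_pos: [0.6172, 0.232, 0.059]
eef_rot: [-0.003, 0.834, 0.552, -0.005]
wrist_force: [-20.6, 8.6, 14.6]
finger_gap: 0.361
gripper_force: 11.3
```

Call:
drive_tool --deltas '[{"tx":-0.3,"ty":3,"tz":0,"twist":0,"claw":0.36},{"tx":-0.6,"ty":6,"tz":0,"twist":0,"claw":0.36},{"tx":-0.6,"ty":6,"tz":0,"twist":0,"claw":0.36}]'

```text
clock: 20.38
tcp_pos: [0.6205, 0.2311, 0.0589]
eef_rot: [-0.005, 0.834, 0.552, -0.005]
wrist_force: [-27.4, 18.8, 16.1]
finger_gap: 0.368
gripper_force: 16.5
```

Call:
drive_tool --deltas '[{"tx":0,"ty":-4,"tz":0,"twist":0,"claw":0.36},{"tx":0,"ty":-8,"tz":0,"twist":0,"claw":0.36},{"tx":0,"ty":-12,"tz":0,"twist":0,"claw":0.36},{"tx":0,"ty":-12,"tz":0,"twist":0,"claw":0.36}]'

```text
clock: 20.72
tcp_pos: [0.6135, 0.233, 0.059]
eef_rot: [-0.001, 0.833, 0.553, -0.003]
wrist_force: [-12.6, 3.2, 7.5]
finger_gap: 0.362
gripper_force: 6.1
```

Call:
drive_tool --deltas '[{"tx":0,"ty":-3,"tz":0,"twist":0,"claw":0.36},{"tx":0,"ty":-6,"tz":0,"twist":0,"claw":0.36},{"tx":0,"ty":-6,"tz":0,"twist":0,"claw":0.36}]'

```text
clock: 20.97
tcp_pos: [0.6112, 0.2348, 0.0591]
eef_rot: [0.0, 0.833, 0.553, 0.0]
wrist_force: [0.2, -0.3, 0.5]
finger_gap: 0.355
gripper_force: 0.0
```

Call:
drive_tool --deltas '[{"tx":0,"ty":0,"tz":0,"twist":0,"claw":1},{"tx":0,"ty":0,"tz":0,"twist":0,"claw":1},{"tx":0,"ty":0,"tz":0,"twist":0,"claw":1},{"tx":0,"ty":0,"tz":-35,"twist":0,"claw":1},{"tx":0,"ty":0,"tz":-70,"twist":0,"claw":1},{"tx":0,"ty":0,"tz":-105,"twist":0,"claw":1},{"tx":0,"ty":0,"tz":-145,"twist":0,"claw":1},{"tx":0,"ty":0,"tz":-145,"twist":0,"claw":1},{"tx":0,"ty":0,"tz":-145,"twist":0,"claw":1}]'

```text
clock: 21.72
tcp_pos: [0.6135, 0.2351, 0.2072]
eef_rot: [0.001, 0.833, 0.553, 0.003]
wrist_force: [-0.2, -0.2, -1.1]
finger_gap: 0.988
gripper_force: 0.0
```

```bash
python3 chk.py; ls pics
```

```text
21.72 [0.6135 0.2351 0.2072] [-0.2 -0.2 -1.1] 0.988 0.0
wrist boss 878 (array([573.1, 106.4]), 16.6)
grip (array([607.6, 235. ]), 12.0) phi 74.86821035596051 theta 0.9849205320813281
top boss 181 (array([572.1, 106. ]), 17.0)
scene0.png
t2.png
top0.png
top_18.6.png
top_21.8.png
w1.png
w3.png
w4.png
w5.png
wrist_18.5.png
wrist_21.8.png
```

Call:
drive_tool --deltas '[{"tx":0,"ty":0,"tz":0,"twist":0,"claw":1},{"tx":0,"ty":0,"tz":0,"twist":0,"claw":1},{"tx":0,"ty":0,"tz":0,"twist":0,"claw":1},{"tx":0,"ty":0,"tz":0,"twist":0,"claw":1},{"tx":0,"ty":0,"tz":0,"twist":0,"claw":1},{"tx":0,"ty":0,"tz":0,"twist":0,"claw":1},{"tx":0,"ty":0,"tz":0,"twist":0,"claw":1},{"tx":0,"ty":0,"tz":0,"twist":0,"claw":1},{"tx":0,"ty":0,"tz":0,"twist":0,"claw":1},{"tx":0,"ty":0,"tz":0,"twist":0,"claw":1},{"tx":0,"ty":0,"tz":0,"twist":0,"claw":1},{"tx":0,"ty":0,"tz":0,"twist":0,"claw":1}]'

```text
clock: 22.82
tcp_pos: [0.6116, 0.2346, 0.2042]
eef_rot: [-0.0, 0.833, 0.553, 0.0]
wrist_force: [-0.1, -0.1, 0.6]
finger_gap: 1.003
gripper_force: 0.0
```

```bash
python3 chk.py; ls pics | tail -3
```

```text
22.82 [0.6116 0.2346 0.2042] [-0.1 -0.1  0.6] 1.003 0.0
wrist boss 862 (array([573. , 106.8]), 16.5)
grip (array([607.9, 234.6]), 12.1) phi 74.6999316883451 theta 0.9878575488920862
top boss 181 (array([572.7, 105.7]), 17.2)
wrist_18.5.png
wrist_21.8.png
wrist_22.9.png
```

View pics/wrist_21.8.png

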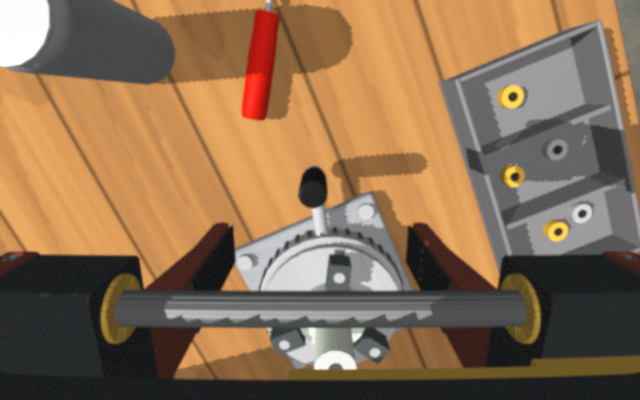

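The view shows the jaws closed on the flange around the hub (boss top (335,360)) and the grip at (313,185). The lever has stayed put and the robot touches nothing, so I'm handing in.

```bash
python3 -c "
from bench import ctrl
print(ctrl.sign_off())"
```

```text
the job is handed in; nothing more can be done
None
```

I handed in the job with the hub upright and centred to about 1 mm, and the jaws closed on its flange at a sleeve angle of about 0.99 rad. I couldn't read the jaw forces directly: after pushes of about 25 and 33 N the lever sprang back to the same angle both times and held there.

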